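# Find the slip angle of a waxed puck

## Robot

A 6-joint arm with a two-finger parallel gripper is mounted at the origin on the work surface. World frame = base frame: x ahead of the robot, y to its left, z up, the work surface at z = 0. Lengths are in m, angles in rad, forces in N, time in s.
With the tool pointing down it reaches from about 0.375 to 0.9 m from the base axis. Payload 3.1 kg.
Tool frame: the origin (TCP) lies midway between the tips of the shut fingers; the grasp point (between the pads) lies 19 mm behind it; x points along the fingers, y is the direction in which the jaws open and shut, and the axes are right-handed (so a half turn about x gives the same grasp; the last joint's range is limited). The gripper opens to 87 mm and grips with 3 to 60 N. Pads are 19 mm wide; open, the fingers measure 117 mm over their backs; the gripper's body (75 mm by 190 mm) begins 51 mm behind the grasp point.
Start: joints at [-1.522, 0.527, 1.433, -0, 1.181, -0.178], TCP at [0.141, -0.609, 0.183] pointing down, gripper open.
Joint ranges: [-3.08, 3.08], [-0.75, 2.2], [0.22, 2.44], [-1.43, 4.57], [0, 2.65], [-2.85, 2.85]. Speed limits (rad/s): [2.79, 2.79, 3.14, 3.14, 3.14, 3.14].

## Interface

Orientations are given as a unit quaternion [x, y, z, w].
In Python, from rig import get_obs, imaging, robot gives the robot as it stands.
- The arm moves only by the shell command python3 -m inch 'ROWS' [FORCE]. ROWS is JSON, a list of rows, each a list of 3 entries, a list of its own where there are three numbers: the finger opening in mm, from 0 to 87, then the shift along the tool's x, y, z in mm, then the turn, a rotation vector about the tool's x, y, z in degrees. In form: [[grip, [dx, dy, dz], [wx, wy, wz]], ...]. A call has 1 to 12 rows; each row shifts and turns the pose as measured when the row begins, along the tool's axes as they then stand; what a row does not reach is not made up. A row lasts 1/8 s, in which the tool goes at most 62.5 mm and 10.7 degrees, less where a joint would pass 70% of its speed; a pose out of reach is approached as far as the arm can. A call with a gripper value outside its range is refused whole. The fingers move at their own pace and stop on an object; FORCE is the grip in N (left out, the last holds). Time passes only in rows, so rows that do not move let the fingers close. It gives the time, the measured TCP pose, the force and the opening at its end, in the units of the state.
- get_obs(): the state, without advancing time (a new reading comes with each control period).
- imaging.camera(name): name is "side" or "top"; returns the picture (400x640x3 uint8, red, green, blue); there is no depth.
- imaging.camera_params(name): a dict with "camera_matrix" (3x3 intrinsics, pixels), "k1" (the pictures are not rectified: a ray, as slopes to the right and down, at radius r is drawn at 1 + k1 r^2 times it, then the intrinsics apply), "xyz" and "rotation" of the camera in the world. Camera axes: x right, y down, z forward; pixel columns grow to the right and rows downward; lengths in m; the calibration is good to about 2 mm. A picture is of the moment at which its call begins. camera_params takes no time and is no camera call.
- robot.hand_in(): hands the job in, once; it reports no verdict.
Trained networks look in the newest picture that a camera, given by its name, has taken for a name from the list of things; names that differ only in an ending like _2 or _b are one class to them, and where a whole thing is asked for, a point or a joint stands for the part that bears it (a point fixed in the world has none). Each returns a list of dicts, best first, with "confidence" (0 to 1); they miss things now and then, are a little off and sometimes report something else, mostly with a low value. They report only what shows in the picture. A call takes as long as a camera call.
- imaging.cut_out(camera, target): "pixels" (400x640 bool, what is visible of it) and "box" ([centre column, centre row, width, height] in pixels, round what is visible of it).
- imaging.tip_of(camera, target): "pixel" ([column, row] in pixels: a listed point, or the origin of a listed thing).
The state is a dict: "time": time; "q": joint angles; "joint_velocities": joint speeds; "joint_torque": joint torques, N m; "position": TCP position; "tool_rot": TCP orientation; "ft_force": force on the tool from outside, world axes, zero at the start; "moment": the same for the moment, N m; "grip_width": finger opening in m.
Only numpy, scipy, OpenCV 4.12 (cv2) and the standard library are available. Lean on these libraries where they do the work, as an engineer would, in place of code of your own. Each camera call takes 0.05 s, during which the arm holds its last target. There are 200 camera calls.

## Task

On the slip tester, lift the white ramp by its red knob, little by little, until the dark red waxed puck slips down to the foot of the ramp, but stop before the pale cork-soled block beside it slips too. Leave the ramp standing at that angle and then note it: swing the brass pointer down by its yellow knob until it slopes the same as the ramp, and let go. Do not touch the puck or the block.

Things in the scene. Friction and masses are not known exactly. Their poses are not given: they have to be found in the camera images.
- ramp_knob (a point): Centre of the red ball knob (34 mm) at the free end of the tester's white hinged ramp, 55 mm above the bench at the start. x points up the ramp away from the hinge, y along the hinge axis to the pointer's side, z square to the deck. The hinge axis lies 290 mm back (-x) and 5 mm below (-z). Deck 250 mm long from the hinge, 130 wide, in two lanes; a lip at its foot stops what slides down.
- ramp (a joint): Tilt of the white ramp in rad: 0 is level (its start), growing as the red knob is raised, up to 1.05. The hinge is stiff and stays wherever it is left; moving it takes 1 to 7 N at the knob.
- pointer_knob (a point): Centre of the yellow ball knob (28 mm) on the tip of the flat brass pointer, which turns on the ramp's hinge axis in an upright plane 85 mm beside the ramp's edge. x points along the pointer, y along the hinge axis, which lies 205 mm back (-x). A white angle plate stands 33 mm outside that plane, reaching 130 mm along and 90 mm above the axis.
- pointer (a joint): Slope of the brass pointer in rad: 0 is level, pointing as the level ramp does. It starts steep at 1.05 to 1.3 and shrinks as it is swung down; when it reads the same as joint ramp, both slope alike. It stays wherever it is left; moving it takes 1 to 2 N at its knob.
- puck_center (a point): Centre (half-way up) of the dark red waxed wooden puck, 44 mm across, 18 mm high, flat in one lane of the ramp (which one varies), 150 to 200 mm from the hinge. It slips at an unknown tilt between 0.23 and 0.47 rad, then slides (slowly, if only just past that tilt: a second or two) to the lip, where its centre is 22 mm from the hinge along the deck.
- cork_block_center (a point): Centre (half-way up) of the pale wooden block with a cork sole, 45 x 40 x 20 mm, in the ramp's other lane. It must stay there; it slips at a tilt about 0.2 to 0.3 rad steeper than the puck.

How it is judged:
On the way:
1. with the pointer not yet swung down, the puck has slipped to the lower part of the tilted ramp and the cork-soled block has stayed (x of puck_center in the frame of ramp_knob below -0.21 m and value of joint ramp above 0.2 rad and value of joint pointer above 0.9 rad and x of cork_block_center in the frame of ramp_knob above -0.17 m), for 0.2 s.
At the end, for the whole second after the job is handed in: The ramp stands tilted over 0.2 rad, the puck rests at its foot (centre over 240 mm down the ramp from the red knob), the cork-soled block is still in its upper place (centre under 170 mm from the knob), and the pointer slopes within 0.175 rad (10 degrees) of the ramp (x of puck_center in the frame of ramp_knob below -0.24 m and z of puck_center in the frame of ramp_knob between 0 and 0.03 m and linear speed of puck below 0.03 m/s and x of cork_block_center in the frame of ramp_knob above -0.17 m and z of cork_block_center in the frame of ramp_knob above 0 m and value of joint ramp above 0.2 rad and angle between the x axis of pointer_knob and the x axis of ramp_knob, either way round below 0.175 rad); the robot touches nothing.
It fails at once if the cork-soled block slips down the ramp (x of cork_block_center in the frame of ramp_knob below -0.17 m).
It fails at once if the robot touches the puck or the cork-soled block (contact force between any of the arm, the fingers and puck above 1 N or contact force between any of the arm, the fingers and cork_block above 1 N).
It also fails if it takes over 54 s, if anything falls off the work surface, if the arm or the gripper's body presses on something with over 40 N, if the wrist force passes 120 N, or if a joint passes its speed limit or range.

## Working session

There is one attempt and no reset: what is moved stays moved. The work goes in short steps, Python scripts to look and compute and a shell command to move; the robot and the scene stay as the last step left them, time stands still between calls to the robot, and variables do not carry over. Pictures are saved under pics/ and viewed, about 8 in all and at most 12, crops included, and the job is handed in when it is done.

```bash
mkdir -p pics
cat > h.py <<'E'
import numpy as np, cv2
from rig import get_obs, imaging, robot
from scipy.spatial.transform import Rotation as R
from scipy.optimize import least_squares
def ray(cam,px):
    p=imaging.camera_params(cam); K=np.array(p["camera_matrix"]); k1=p["k1"]
    d=np.linalg.inv(K)@[px[0],px[1],1]; d=d[:2]; u=d.copy()
    for _ in range(30): u=d/(1+k1*(u@u))
    M=np.array(p["rotation"]); 
    if M.shape!=(3,3): M=R.from_quat(M).as_matrix()
    v=M@[u[0],u[1],1]; return np.array(p["xyz"]),v/np.linalg.norm(v)
def tri(a,b,ca="side",cb="top"):
    o1,d1=ray(ca,a);o2,d2=ray(cb,b)
    s=np.linalg.lstsq(np.c_[d1,-d2],o2-o1,rcond=None)[0]
    p,q=o1+s[0]*d1,o2+s[1]*d2
    return (p+q)/2,np.linalg.norm(p-q)
def atz(cam,px,z):
    o,d=ray(cam,px); return o+d*(z-o[2])/d[2]
def tips(names,cams=("side","top")):
    out={}
    for c in cams:
        imaging.camera(c)
        for n in names:
            r=imaging.tip_of(c,n); out[c,n]=[(np.round(x["pixel"],1).tolist(),round(x["confidence"],2)) for x in r[:2]]
    return out
def save(cam,name): cv2.imwrite("pics/"+name,cv2.cvtColor(imaging.camera(cam),cv2.COLOR_RGB2BGR))
E
python3 - <<'E'
from h import *
save("side","s0.png");save("top","t0.png")
N=["ramp_knob","pointer_knob","puck_center","cork_block_center"]
o=tips(N)
for n in N:
    print(n,o["side",n],o["top",n])
    if o["side",n] and o["top",n]: print(*tri(o["side",n][0][0],o["top",n][0][0]))
s=get_obs();print(s["time"],s["position"],R.from_quat(s["tool_rot"]).as_matrix().round(3))
for c in("side","top"):print(imaging.camera_params(c)["xyz"])
E
```

```text
ramp_knob [([249.7, 221.2], 0.86), ([405.3, 122.2], 0.68)] [([274.7, 147.2], 0.93), ([322.2, 137.3], 0.56)]
[0.66174789 0.11725625 0.04638463] 0.003375233520094205
pointer_knob [([405.5, 119.4], 0.58)] [([387.4, 242.5], 0.95)]
[ 0.47388653 -0.07402932  0.24560606] 0.003908137760542456
puck_center [([320.8, 194.0], 0.72)] [([341.2, 174.0], 0.56), ([323.0, 138.9], 0.49)]
[ 0.60122525 -0.0136924   0.06800867] 0.0017235995434234056
cork_block_center [([284.5, 185.9], 0.63)] [([322.4, 139.3], 0.62)]
[0.66689466 0.02050689 0.07503536] 0.0006951941490313311
0.6 [ 0.14117416 -0.60882227  0.18336574] [[-0.     0.226 -0.974]
 [-0.    -0.974 -0.226]
 [-1.     0.     0.   ]]
[0.14342309 0.52001189 0.55943129]
[ 0.49077597 -0.00155239  0.75937245]
```

View pics/s0.png

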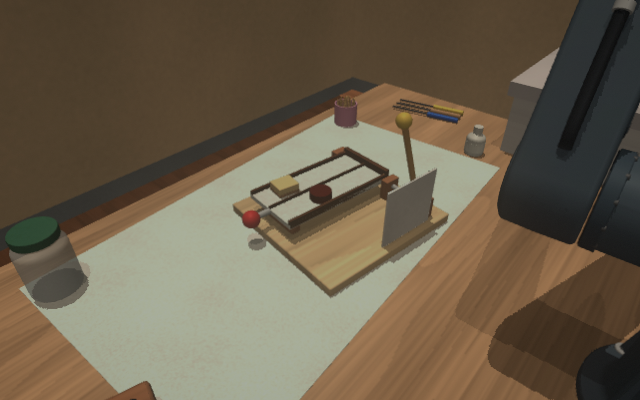

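View pics/t0.png

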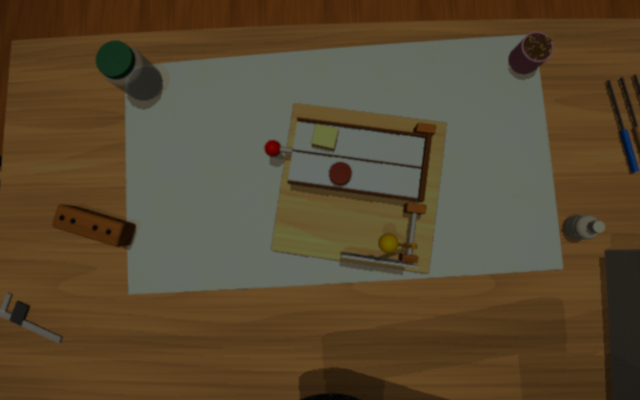

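The side view shows the red knob at (251,219), the yellow knob at (404,120), and the puck and block in mid-ramp. In the top view the red knob is at (273,148), the yellow knob at (388,243), the puck at (340,174) and the block at (325,137). The ramp climbs to the left, which is about +y, with the pointer on the near side.

Run:
```python
from h import *
for a,b in [((298,121),(429,135)),((292,152),(425,165)),((293,104),(446,122)),((272,250),(429,271))]:
    p,q=atz("top",a,.06),atz("top",b,.06); d=p-q; print(p.round(3),q.round(3),np.degrees(np.arctan2(d[1],d[0])).round(1))
print("knob",*tri((251,219),(273,148)),atz("top",(273,148),.055))
print("yk",*tri((404,120),(388,243)))
```

```text
[0.708 0.068 0.06 ] [ 0.674 -0.184  0.06 ] 82.4
[0.647 0.08  0.06 ] [ 0.616 -0.174  0.06 ] 83.1
[0.743 0.078 0.06 ] [ 0.699 -0.218  0.06 ] 81.6
[0.458 0.12  0.06 ] [ 0.416 -0.175  0.06 ] 81.8
knob [0.65729945 0.11847806 0.05496335] 0.0011624266803168975 [0.65681935 0.1180924  0.055     ]
yk [ 0.47461034 -0.07410567  0.24428741] 0.00047209008762025956
```

```bash
python3 -m inch '[[87,[-22,0,0],[-10,0,0]],[87,[-22,0,0],[-10,0,0]],[87,[-22,0,0],[-10,0,0]],[87,[-22,0,0],[-10,0,0]],[87,[-22,0,0],[-10,0,0]],[87,[-22,0,0],[-10,0,0]],[87,[-22,0,0],[-9.4,0,0]],[87,[0,28,-52],[0,0,0]],[87,[0,28,-52],[0,0,0]],[87,[0,28,-52],[0,0,0]],[87,[0,28,-52],[0,0,0]],[87,[0,28,-52],[0,0,0]]]' 15
cat >> h.py <<'E'
def to(p,yaw=None):
    s=get_obs(); M=R.from_quat(s["tool_rot"]).as_matrix(); y=np.degrees(np.arctan2(M[1,1],M[0,1]))
    print("t",round(s["time"],2),"pos",np.round(s["position"],4),"x",M[:,0].round(2),"yaw",y.round(1),"shift mm",(M.T@(np.array(p)-s["position"])*1000).round(0),"f",np.round(s["ft_force"],1),"g",round(s["grip_width"],4))
E
python3 -c "
from h import *
to([.657,.118,.036])"
```

```text
time: 2.1
position: [0.3067, -0.3597, 0.342]
tool_rot: [0.524, 0.474, -0.524, 0.476]
ft_force: [0.8, -0.0, 0.2]
grip_width: 0.0869
t 2.1 pos [ 0.3067 -0.3597  0.342 ] x [ 0. -0. -1.] yaw -5.7 shift mm [ 306.  301. -511.] f [ 0.8 -0.   0.2] g 0.0869
```

```bash
python3 -m inch '[[87,[0,30,-51],[1.8,0,0]],[87,[0,30,-51],[0,0,0]],[87,[0,30,-51],[0,0,0]],[87,[0,30,-51],[0,0,0]],[87,[0,30,-51],[0,0,0]],[87,[0,30,-51],[0,0,0]],[87,[0,30,-51],[0,0,0]],[87,[0,30,-51],[0,0,0]],[87,[0,30,-51],[0,0,0]],[87,[20,20,-30],[0,0,0]],[87,[40,0,0],[0,0,0]],[87,[0,0,0],[0,0,0]]]'
python3 -c "
from h import *
to([.657,.118,.036])"
```

```text
time: 3.6
position: [0.6694, 0.1089, 0.2826]
tool_rot: [0.532, 0.463, -0.529, 0.472]
ft_force: [-0.4, -0.5, -0.2]
grip_width: 0.0873
t 3.6 pos [0.6694 0.1089 0.2826] x [ 0.01 -0.01 -1.  ] yaw -7.2 shift mm [246. -17.  -9.] f [-0.4 -0.5 -0.2] g 0.0873
```

```bash
python3 -m inch '[[87,[45,-8,-5],[0,0,0]],[87,[45,-4,-3],[0,0,0]],[87,[45,-3,0],[0,0,0]],[87,[30,0,0],[0,0,0]],[87,[0,0,0],[0,0,0]]]'
python3 -c "
from h import *
to([.657,.118,.036]);save('side','s1.png')"
```

```text
time: 4.22
position: [0.666, 0.1156, 0.1252]
tool_rot: [0.538, 0.458, -0.524, 0.476]
ft_force: [-0.4, 0.2, 1.2]
grip_width: 0.0866
t 4.22 pos [0.666  0.1156 0.1252] x [ 0.03 -0.01 -1.  ] yaw -7.4 shift mm [ 89. -12.  -1.] f [-0.4  0.2  1.2] g 0.0866
```

View pics/s1.png

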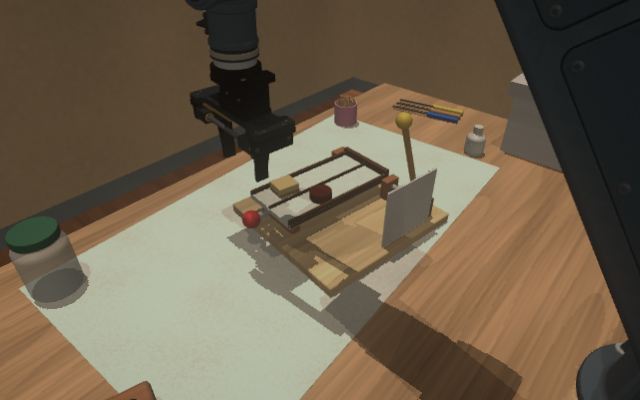

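The side view shows the open fingers straddling the line above the red knob at (251,219). I'll go down and close.

```bash
python3 -m inch '[[87,[30,-6,0],[0,0,-1.5]],[87,[30,-4,0],[0,0,0]],[87,[22,-2,0],[0,0,0]],[87,[6,0,0],[0,0,0]],[87,[0,0,0],[0,0,0]]]'
python3 -c "
from h import *
to([.657,.118,.036])"
```

```text
time: 4.9
position: [0.6712, 0.1158, 0.0533]
tool_rot: [0.541, 0.457, -0.522, 0.476]
ft_force: [-0.0, -1.1, -0.9]
grip_width: 0.0871
t 4.9 pos [0.6712 0.1158 0.0533] x [ 0.04 -0.   -1.  ] yaw -7.5 shift mm [ 17. -15.  -0.] f [-0.  -1.1 -0.9] g 0.0871
```

```bash
python3 -m inch '[[87,[8,-15,0],[0,0,-3]],[87,[4,-8,0],[0,0,-2]],[87,[3,-3,0],[0,0,0]]]'
python3 -c "
from h import *
to([.657,.118,.036]);print(get_obs()['q'])"
```

```text
time: 5.28
position: [0.65, 0.1192, 0.0436]
tool_rot: [-0.523, -0.478, 0.54, -0.454]
ft_force: [-0.1, 0.7, 0.3]
grip_width: 0.087
t 5.28 pos [0.65   0.1192 0.0436] x [-0.04  0.01 -1.  ] yaw -7.5 shift mm [7. 7. 0.] f [-0.1  0.7  0.3] g 0.087
[0.00779501 0.75696279 1.40726283 0.01051798 1.01733855 0.13302278]
```

```bash
python3 -m inch '[[87,[6,6,0],[0,0,2]],[87,[3,0,0],[0,0,0]],[25,[0,0,0],[0,0,0]],[25,[0,0,0],[0,0,0]],[25,[0,0,0],[0,0,0]],[25,[0,0,0],[0,0,0]]]' 15
python3 -c "
from h import *
to([.657,.118,.036]);print(get_obs()['q'])"
```

```text
time: 6.02
position: [0.6573, 0.1186, 0.0362]
tool_rot: [0.532, 0.468, -0.531, 0.465]
ft_force: [0.6, 0.5, -0.9]
grip_width: 0.0551
t 6.03 pos [0.6573 0.1186 0.0362] x [-0.  0. -1.] yaw -7.5 shift mm [ 0. -0.  1.] f [ 0.6  0.5 -0.9] g 0.0551
[0.00938476 0.75993943 1.4271607  0.0049817  0.95560477 0.13733836]
```

```bash
python3 -m inch '[[25,[0,0,0],[0,0,0]],[25,[0,0,0],[0,0,0]],[25,[0,0,0],[0,0,0]],[25,[0,0,0],[0,0,0]],[25,[0,0,0],[0,0,0]]]'
python3 -c "
from h import *
to([.657,.118,.036])"
```

```text
time: 6.65
position: [0.6573, 0.1185, 0.0363]
tool_rot: [0.532, 0.468, -0.531, 0.465]
ft_force: [-0.7, 0.1, -0.1]
grip_width: 0.0256
t 6.65 pos [0.6573 0.1185 0.0363] x [-0.  0. -1.] yaw -7.5 shift mm [ 0. -0.  1.] f [-0.7  0.1 -0.1] g 0.0256
```

Run:
```python
from h import *
a=imaging.camera("side");b=imaging.camera("top")
f=lambda im,x,y:cv2.resize(cv2.cvtColor(im[y-60:y+60,x-60:x+60],cv2.COLOR_RGB2BGR),(390,390),interpolation=cv2.INTER_CUBIC)
cv2.imwrite("pics/g.png",np.hstack([f(a,250,210),f(b,273,150)]))
```

```text
(no output)
```

View pics/g.png

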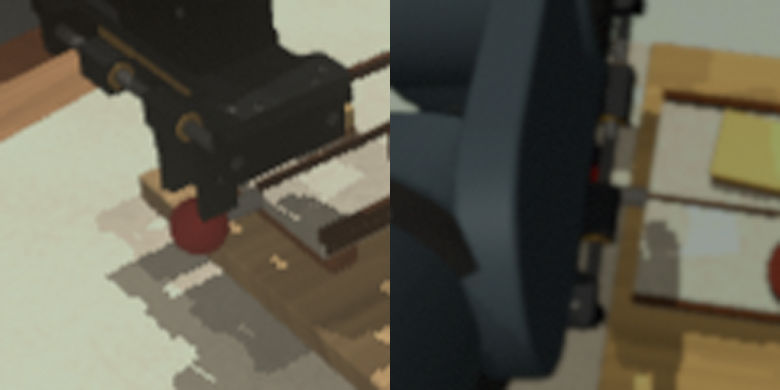

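```bash
cat >> h.py <<'E'
def proj(cam,P):
    p=imaging.camera_params(cam);M=np.array(p["rotation"])
    if M.shape!=(3,3): M=R.from_quat(M).as_matrix()
    c=M.T@(np.array(P)-p["xyz"]);u=c[:2]/c[2];u=u*(1+p["k1"]*(u@u));K=np.array(p["camera_matrix"]);return (K[:2,:2]@u+K[:2,2]).round(1)
E
python3 - <<'E'
from h import *
s=get_obs();M=R.from_quat(s["tool_rot"]).as_matrix();t=s["position"]
for n,d in [("tcp",[0,0,0]),("gp",[-.019,0,0]),("near tip inner",[0,-.0128,0]),("near tip outer",[0,-.028,0]),("near outer +u",[0,-.028,-.0095]),("near outer -u",[0,-.028,.0095])]:
    P=t+M@np.array(d); print(n,proj("side",P),proj("top",P))
print("ball",proj("side",[.657,.118,.055]),proj("top",[.657,.118,.055]))
im=imaging.camera("side").astype(int)
m=(im[...,0]>2*im[...,1]+20)&(im[...,0]>80);m[:190]=0;m[250:]=0;m[:,:220]=0;m[:,280:]=0
ys,xs=np.nonzero(m);print(xs.min(),xs.max(),ys.min(),ys.max(),m.sum())
E
```

```text
tcp [252.1 227. ] [274.3 149.9]
gp [251.3 218.9] [272.8 147.7]
near tip inner [256.1 230.3] [273.5 156.1]
near tip outer [260.8 234.2] [272.6 163.5]
near outer +u [256.5 236.5] [267.9 163. ]
near outer -u [265.1 232.1] [277.2 164. ]
ball [251.6 219. ] [273.  147.9]Traceback (most recent call last):
  File "<stdin>", line 8, in <module>
    return umr_minimum(a, axis, None, out, keepdims, initial, where)
ValueError: zero-size array to reduction operation minimum which has no identity
```

Run:
```python
from h import *
s=get_obs();M=R.from_quat(s["tool_rot"]).as_matrix();t=np.array([.666,.1156,.1252])
for y in(-.0435,-.0585,.0435,.0585): print(proj("side",t+M@[0,y,0]))
im=cv2.imread("pics/s1.png");t1=im[100:240,190:330]
im2=cv2.cvtColor(imaging.camera("side"),cv2.COLOR_RGB2BGR)[150:290,190:330]
cv2.imwrite("pics/c.png",np.hstack([cv2.resize(np.clip(a*2.5,0,255).astype(np.uint8),(400,400),interpolation=cv2.INTER_CUBIC) for a in(t1.astype(float),im2.astype(float))]))
to(t)
```

```text
[260.1 195.7]
[265.3 199.5]
[232.5 175.1]
[228.1 171.8]
t 6.85 pos [0.6573 0.1185 0.0363] x [-0.  0. -1.] yaw -7.5 shift mm [-89.   9.   1.] f [ 0.6  0.3 -0.4] g 0.0248
```

View pics/c.png

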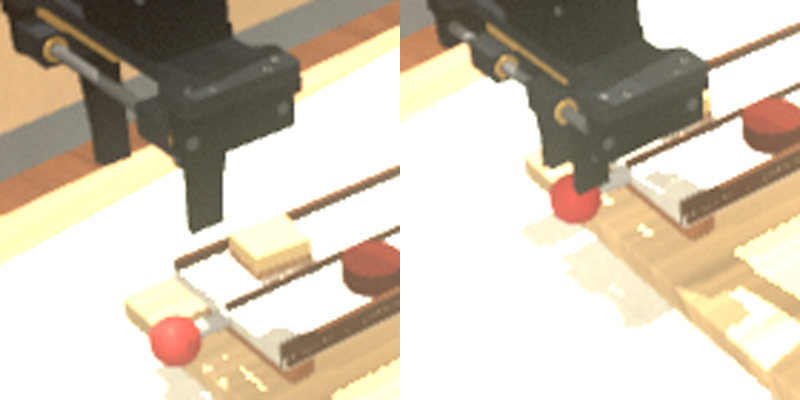

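The side view shows both fingertips about 16 px, or roughly 38 mm, above where the reported pose puts them. The fingers shut just above the ball at (251,219). I'll reopen, go lower while watching the force, and recheck.

```bash
python3 -m inch '[[75,[0,0,0],[0,0,0]],[75,[0,0,0],[0,0,0]],[75,[0,0,0],[0,0,0]],[75,[0,0,0],[0,0,0]],[75,[0,0,0],[0,0,0]],[75,[0,0,0],[0,0,0]],[75,[10,0,0],[0,0,0]],[75,[10,0,0],[0,0,0]],[75,[5,0,0],[0,0,0]],[75,[0,0,0],[0,0,0]]]'
python3 - <<'E'
from h import *
to([.657,.118,.036])
a=imaging.camera("side")[140:260,190:310];b=imaging.camera("top")[80:200,220:340]
cv2.imwrite("pics/d.png",np.hstack([cv2.resize(np.clip(x[...,::-1]*2.,0,255).astype(np.uint8),(400,400),interpolation=cv2.INTER_CUBIC) for x in(a,b)]))
s=get_obs();M=R.from_quat(s["tool_rot"]).as_matrix()
for y in(-.0375,-.0525): print(proj("side",s["position"]+M@[0,y,0]))
E
```

```text
time: 8.1
position: [0.6566, 0.1186, 0.0086]
tool_rot: [0.532, 0.468, -0.531, 0.464]
ft_force: [-0.4, -0.7, 0.4]
grip_width: 0.0749
t 8.1 pos [0.6566 0.1186 0.0086] x [-0.  0. -1.] yaw -7.5 shift mm [-27.   0.   0.] f [-0.4 -0.7  0.4] g 0.0749
[264.9 248. ]
[269.7 252.1]
```

View pics/d.png

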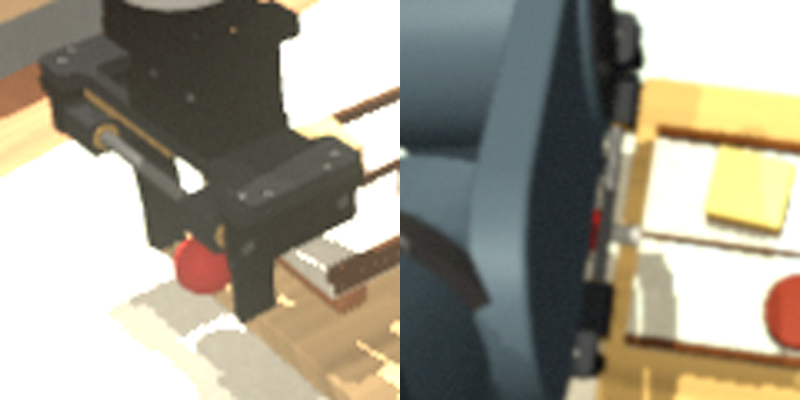

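The ball at (251,219) now sits between the fingers, and the tips are about 9 mm above the ideal height. I'll lower a little and close.

```bash
python3 -m inch '[[75,[6,0,0],[0,0,0]],[75,[2,0,0],[0,0,0]],[25,[0,0,0],[0,0,0]],[25,[0,0,0],[0,0,0]],[25,[0,0,0],[0,0,0]],[25,[0,0,0],[0,0,0]],[25,[0,0,0],[0,0,0]],[25,[0,0,0],[0,0,0]],[25,[0,0,0],[0,0,0]],[25,[0,0,0],[0,0,0]]]' 20
python3 -c "
from h import *
to([.657,.118,.036])
print(tips(['puck_center','cork_block_center'],('side',)))"
```

```text
time: 9.45
position: [0.6597, 0.1185, 0.0019]
tool_rot: [0.534, 0.466, -0.53, 0.466]
ft_force: [0.6, -0.3, -1.0]
grip_width: 0.0326
t 9.45 pos [0.6597 0.1185 0.0019] x [ 0.  0. -1.] yaw -7.5 shift mm [-34.  -2.   1.] f [ 0.6 -0.3 -1. ] g 0.0326
{('side', 'puck_center'): [([317.5, 193.9], 0.63)], ('side', 'cork_block_center'): [([288.0, 185.2], 0.7)]}
```

```bash
python3 -m inch '[[25,[-10,0,0],[0,0,0]],[25,[-10,0,0.4],[0,0,0]],[25,[-10,0,1],[0,0,0]],[25,[-10,0,1.5],[0,0,0]],[25,[-10,0,2],[0,0,0]],[25,[-6,0,1],[0,0,0]],[25,[0,0,0],[0,0,0]]]' 20
cat >> h.py <<'E'
def ramp():
    s=get_obs();d=np.array(s["position"])-[.6597,.1185,.0019];u=np.array([.131,.991,0])
    th=np.arcsin(np.clip(d[2]/.29,-1,1)); print("theta by rise",th.round(3),"u shift",(d@u*1000).round(1),"expect",(290*(np.cos(th)-1)-5*np.sin(th)).round(1),"lateral",(d@[.991,-.131,0]*1000).round(1),"f",np.round(s["ft_force"],1),"g",s["grip_width"],s["time"])
    H=np.array([.619,-.169,.05]);u=u
    ud=u*np.cos(th)+np.array([0,0,np.sin(th)]);n=-u*np.sin(th)+np.array([0,0,np.cos(th)])
    v=np.array([-.991,.131,0])
    imaging.camera("side")
    for nm,off in(("puck_center",.010),("cork_block_center",.010)):
        for r in imaging.tip_of("side",nm)[:1]:
            o,dd=ray("side",r["pixel"]); P0=H+n*off; k=((P0-o)@n)/(dd@n); p=o+k*dd-H
            print(nm,np.round(r["pixel"],0),round(r["confidence"],2),"along deck",(p@ud).round(3),"lat",(p@v).round(3))
E
python3 -c "
from h import *
ramp()"
```

```text
time: 10.48
position: [0.6586, 0.1114, 0.0609]
tool_rot: [0.534, 0.466, -0.53, 0.466]
ft_force: [2.5, -0.1, -3.9]
grip_width: 0.0331
theta by rise 0.205 u shift -7.2 expect -7.1 lateral -0.2 f [ 2.5 -0.1 -3.9] g 0.03305963107971807 10.475
puck_center [322. 180.] 0.81 along deck 0.145 lat 0.027
cork_block_center [286. 168.] 0.35 along deck 0.178 lat -0.045
```

```bash
python3 -m inch '[[25,[-5.5,0,1.3],[0,0,0]],[25,[-5.5,0,1.3],[0,0,0]],[25,[0,0,0],[0,0,0]],[25,[0,0,0],[0,0,0]],[25,[0,0,0],[0,0,0]],[25,[0,0,0],[0,0,0]],[25,[0,0,0],[0,0,0]]]'
python3 -c "
from h import *
ramp()"; python3 -m inch '[[25,[-5.5,0,1.6],[0,0,0]],[25,[-5.5,0,1.6],[0,0,0]],[25,[0,0,0],[0,0,0]],[25,[0,0,0],[0,0,0]],[25,[0,0,0],[0,0,0]],[25,[0,0,0],[0,0,0]],[25,[0,0,0],[0,0,0]]]' >/dev/null
python3 -c "
from h import *
ramp()"
```

```text
time: 11.5
position: [0.6582, 0.1089, 0.0717]
tool_rot: [0.533, 0.466, -0.53, 0.466]
ft_force: [1.7, -1.2, -2.8]
grip_width: 0.0327
theta by rise 0.243 u shift -9.7 expect -9.7 lateral -0.3 f [ 1.7 -1.2 -2.8] g 0.032725034419162496 11.5
puck_center [325. 178.] 0.78 along deck 0.14 lat 0.029
cork_block_center [289. 165.] 0.36 along deck 0.172 lat -0.046
theta by rise 0.283 u shift -13.0 expect -12.9 lateral -0.4 f [ 2.9  0.  -4.5] g 0.03230321615444946 12.525
puck_center [324. 176.] 0.65 along deck 0.145 lat 0.03
cork_block_center [291. 163.] 0.39 along deck 0.173 lat -0.041
```

```bash
python3 -m inch '[[25,[-5.5,0,1.8],[0,0,0]],[25,[-5.5,0,1.8],[0,0,0]],[25,[0,0,0],[0,0,0]],[25,[0,0,0],[0,0,0]],[25,[0,0,0],[0,0,0]],[25,[0,0,0],[0,0,0]],[25,[0,0,0],[0,0,0]],[25,[0,0,0],[0,0,0]]]'>/dev/null
python3 -c "
from h import *
ramp()"
```

```text
theta by rise 0.325 u shift -16.9 expect -16.8 lateral -0.5 f [ 1.7 -1.1 -3.9] g 0.03264382196235496 13.675
puck_center [339. 172.] 0.86 along deck 0.106 lat 0.029
cork_block_center [292. 157.] 0.64 along deck 0.165 lat -0.05
```

The puck is sliding, so I'll hold here.

```bash
python3 -m inch '[[25,[0,0,0],[0,0,0]],[25,[0,0,0],[0,0,0]],[25,[0,0,0],[0,0,0]],[25,[0,0,0],[0,0,0]],[25,[0,0,0],[0,0,0]],[25,[0,0,0],[0,0,0]],[25,[0,0,0],[0,0,0]],[25,[0,0,0],[0,0,0]]]'>/dev/null
python3 -c "
from h import *
ramp();save('side','s3.png')"
```

```text
theta by rise 0.325 u shift -16.9 expect -16.8 lateral -0.5 f [ 2.3 -1.1 -4.7] g 0.03292578417137648 14.825
cork_block_center [292. 156.] 0.49 along deck 0.159 lat -0.056
```

View pics/s3.png

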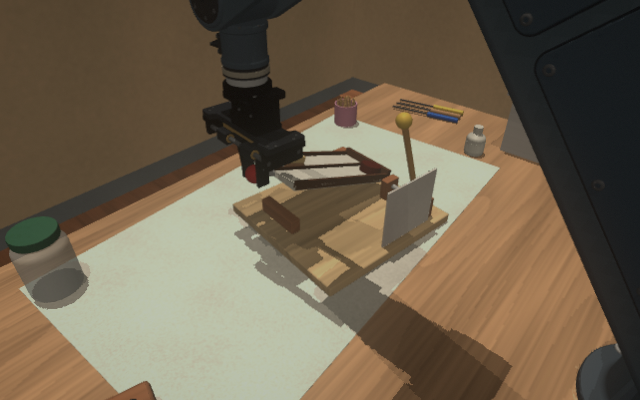

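The side view shows the ramp up and the block partly behind the gripper. The puck is out of sight, probably behind the foot rail near (380,168), so I'll check with the top camera.

Run:
```python
from h import *
imaging.camera("top")
for nm in("puck_center","cork_block_center"):
    for r in imaging.tip_of("top",nm)[:2]: print(nm,r["pixel"],r["confidence"])
th=.325;u=np.array([.131,.991,0]);v=np.array([-.991,.131,0]);H=np.array([.619,-.169,.05])
ud=u*np.cos(th)+[0,0,np.sin(th)];n=-u*np.sin(th)+[0,0,np.cos(th)]
for d in(.022,.05,.08,.15): print(d,proj("top",H+ud*d+n*.01+v*.03))
im=imaging.camera("top")[90:230,260:460,::-1]
cv2.imwrite("pics/e.png",cv2.resize(np.clip(im*2.,0,255).astype(np.uint8),(800,560)))
```

```text
puck_center [414.6, 183.7] 0.83
cork_block_center [331.3, 130.4] 0.64
0.022 [412.  177.5]
0.05 [398.8 175.2]
0.08 [384.2 172.7]
0.15 [348.8 166.5]
```

View pics/e.png

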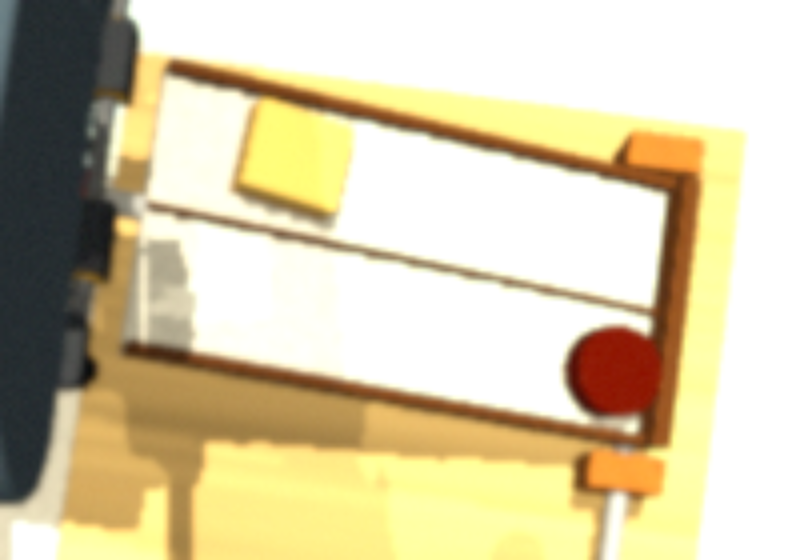

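The top view shows the puck resting at the lip (414,183) and the block still high in its lane (333,129). I'll release the knob and rise.

```bash
python3 -m inch '[[70,[0,0,0],[0,0,0]],[70,[0,0,0],[0,0,0]],[70,[0,0,0],[0,0,0]],[70,[0,0,0],[0,0,0]],[70,[0,0,0],[0,0,0]],[70,[-15,0,0],[0,0,0]],[70,[-35,0,-2],[0,0,0]],[70,[-50,0,0],[0,0,0]],[70,[-50,0,0],[0,0,0]],[70,[-40,0,0],[0,0,0]],[70,[0,0,0],[0,0,0]]]'
python3 -c "
from h import *
to([.477,-.074,.27])
im=imaging.camera('side')
for n in('ramp_knob','pointer_knob','cork_block_center'):
    print(n,imaging.tip_of('side',n)[:2])
th=.325
print(proj('side',np.array([.657,.118,.055])+[0,-.0169,.0925]))
"
```

```text
time: 16.6
position: [0.6563, 0.1035, 0.2977]
tool_rot: [0.534, 0.466, -0.529, 0.467]
ft_force: [-0.2, -0.9, 0.1]
grip_width: 0.0698
t 16.6 pos [0.6563 0.1035 0.2977] x [ 0.01  0.   -1.  ] yaw -7.5 shift mm [  26. -155.  199.] f [-0.2 -0.9  0.1] g 0.0698
ramp_knob [{'pixel': [252.7, 174.2], 'confidence': 0.85}, {'pixel': [291.3, 156.0], 'confidence': 0.18}]
pointer_knob [{'pixel': [405.6, 121.0], 'confidence': 0.78}]
cork_block_center [{'pixel': [292.2, 157.6], 'confidence': 0.87}, {'pixel': [371.5, 167.4], 'confidence': 0.35}]
[254.4 172.9]
```

```bash
python3 -m inch '[[60,[0,-31,40],[0,0,0]],[60,[0,-31,40],[0,0,0]],[60,[0,-31,40],[0,0,0]],[60,[0,-31,40],[0,0,0]],[60,[0,-31,40],[0,0,0]],[60,[0,0,0],[0,0,0]]]'
python3 - <<'E'
from h import *
to([.477,-.074,.191])
im=imaging.camera("side")
cv2.imwrite("pics/f.png",cv2.resize(np.clip(im[20:220,290:540,::-1]*2.,0,255).astype(np.uint8),(750,600)))
E
```

```text
time: 17.55
position: [0.4615, -0.0776, 0.2796]
tool_rot: [-0.525, -0.476, 0.537, -0.457]
ft_force: [0.6, 1.0, 1.0]
grip_width: 0.0598
t 17.55 pos [ 0.4615 -0.0776  0.2796] x [-0.03  0.01 -1.  ] yaw -7.4 shift mm [88. 18. -5.] f [0.6 1.  1. ] g 0.0598
```

View pics/f.png

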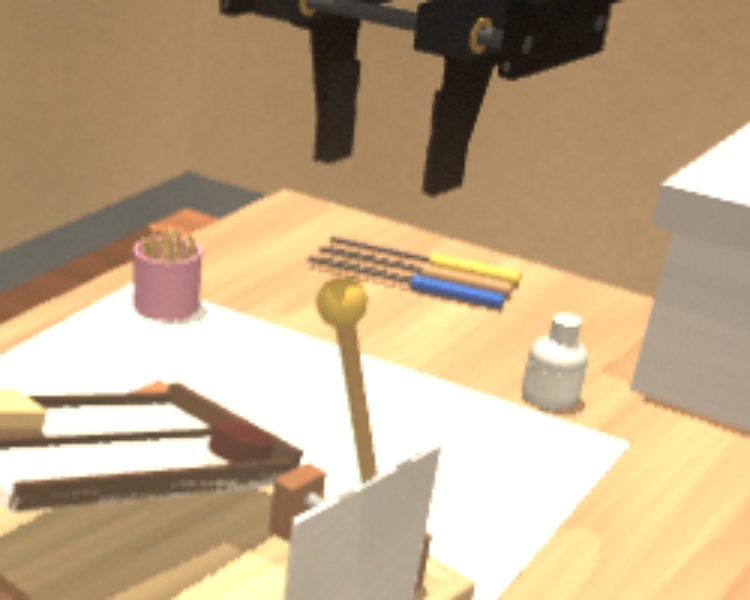

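The fingertips are at (402,73) and (437,83) in the side view, with the yellow knob below them at (404,121). I'll work out the residual offset numerically.

Run:
```python
from h import *
s=get_obs();M=R.from_quat(s["tool_rot"]).as_matrix();p=np.array(s["position"])
for d in(0,-.036,-.04): print(d,proj("side",p+M@[d,-.037,0]),proj("side",p+M@[d,.037,0]))
```

```text
0 [432.7 107.9] [395.8  95.1]
-0.036 [435.8  85.2] [397.6  73.6]
-0.04 [436.2  82.6] [397.9  71.1]
```

```bash
python3 -m inch '[[60,[0,16,-4],[0,0,1.5]],[60,[20,3,-2],[0,0,0]],[60,[0,0,0],[0,0,0]]]'
python3 -c "
from h import *
to([.476,-.074,.191])"
```

```text
time: 17.98
position: [0.4869, -0.0708, 0.2574]
tool_rot: [0.532, 0.47, -0.529, 0.465]
ft_force: [-0.2, -0.3, 1.3]
grip_width: 0.0598
t 17.98 pos [ 0.4869 -0.0708  0.2574] x [-0.    0.01 -1.  ] yaw -7.2 shift mm [ 66. -10.   5.] f [-0.2 -0.3  1.3] g 0.0598
```

```bash
python3 -m inch '[[60,[5,-10,4],[0,0,0]],[60,[20,0,0],[0,0,0]],[60,[20,0,0],[0,0,0]],[60,[20,0,0],[0,0,0]],[60,[0,0,0],[0,0,0]]]'
python3 - <<'E'
from h import *
to([.476,-.074,.191])
im=imaging.camera("side")
cv2.imwrite("pics/k.png",cv2.resize(np.clip(im[60:180,340:490,::-1]*2.,0,255).astype(np.uint8),(750,600)))
E
```

```text
time: 18.6
position: [0.4776, -0.072, 0.1924]
tool_rot: [0.531, 0.47, -0.527, 0.468]
ft_force: [-0.3, 0.0, -0.1]
grip_width: 0.0604
t 18.6 pos [ 0.4776 -0.072   0.1924] x [ 0.    0.01 -1.  ] yaw -6.9 shift mm [ 1. -1.  2.] f [-0.3  0.  -0.1] g 0.0604
```

View pics/k.png

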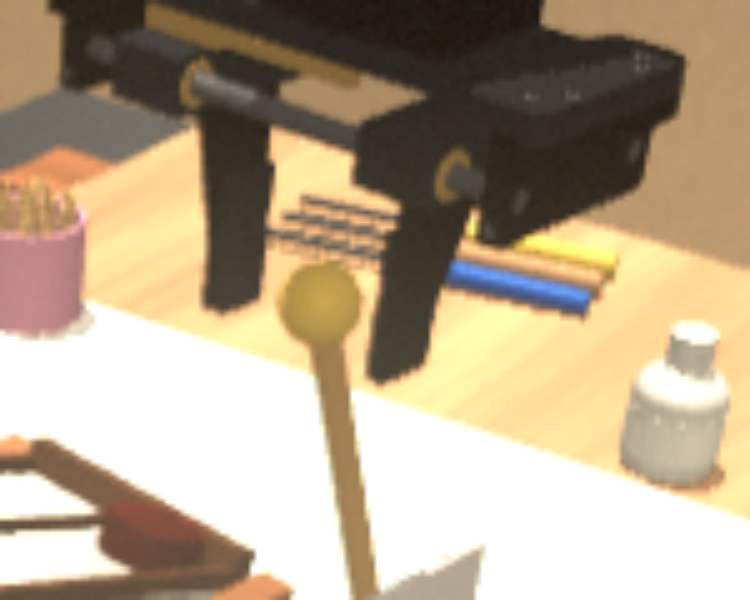

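The yellow knob at (404,120) sits between the fingertips at (386,121) and (419,135). I'll go down 6 mm and close.

```bash
python3 -m inch '[[60,[7,0,0],[0,0,0]],[20,[0,0,0],[0,0,0]],[20,[0,0,0],[0,0,0]],[20,[0,0,0],[0,0,0]],[20,[0,0,0],[0,0,0]],[20,[0,0,0],[0,0,0]],[20,[0,0,0],[0,0,0]],[20,[0,0,0],[0,0,0]]]' 15
python3 - <<'E'
from h import *
to([.476,-.074,.191])
s=get_obs();p=np.array(s["position"]);u=np.array([.131,.991,0]);H=np.array([.470,-.149])
G=np.array([p[0],p[1],p[2]+.0545]);a0=np.arctan2(G[2]-.05,(G[:2]-H)@u[:2]);r=np.hypot(G[2]-.05,(G[:2]-H)@u[:2]);print("angle",a0,"r",r)
ths=np.linspace(a0,.325,12)
print("du,dz mm per step",[(round(205*(np.cos(b)-np.cos(a))),round(205*(np.sin(b)-np.sin(a)))) for a,b in zip(ths,ths[1:])])
E
```

```text
time: 19.65
position: [0.4776, -0.0721, 0.1881]
tool_rot: [0.531, 0.469, -0.527, 0.469]
ft_force: [-1.0, -0.1, 1.1]
grip_width: 0.0269
t 19.65 pos [ 0.4776 -0.0721  0.1881] x [ 0.  0. -1.] yaw -6.9 shift mm [-3. -1.  2.] f [-1.  -0.1  1.1] g 0.0269
angle 1.1897429874869667 r 0.2074885485110309
du,dz mm per step [(15, -7), (14, -8), (13, -9), (13, -10), (12, -11), (11, -12), (10, -13), (9, -13), (8, -14), (7, -15), (6, -15)]
```

```bash
python3 -m inch '[[20,[7,0,-15],[0,0,0]],[20,[8,0,-14],[0,0,0]],[20,[9,0,-13],[0,0,0]],[20,[10,0,-13],[0,0,0]],[20,[11,0,-12],[0,0,0]],[20,[0,0,0],[0,0,0]]]'
cat >> h.py <<'E'
def ptr():
    s=get_obs();p=np.array(s["position"]);u=np.array([.131,.991])
    c=(p[:2]-[.470,-.149])@u;z=p[2]+.0545-.05;a=np.arctan2(z,c)
    print("angle",a.round(3),"r",np.hypot(c,z).round(4),"to go up the u, down mm",(205*np.cos(.325)-c*1000).round(1),(z*1000-205*np.sin(.325)).round(1),"f",np.round(s["ft_force"],1),"g",s["grip_width"],"t",s["time"])
E
python3 -c "
from h import *
ptr();to([0,0,0])"
```

```text
time: 20.4
position: [0.4892, -0.0009, 0.1422]
tool_rot: [0.533, 0.468, -0.525, 0.47]
ft_force: [-0.9, 1.9, -0.0]
grip_width: 0.0268
angle 0.777 r 0.2092 to go up the u, down mm 45.0 81.2 f [-0.9  1.9 -0. ] g 0.026809499725603335 t 20.4
t 20.4 pos [ 0.4892 -0.0009  0.1422] x [ 0.01  0.   -1.  ] yaw -6.9 shift mm [ 137. -487.   59.] f [-0.9  1.9 -0. ] g 0.0268
```

```bash
python3 -m inch '[[20,[11,0,-11],[0,0,0]],[20,[13,0,-10],[0,0,0]],[20,[13,0,-9],[0,0,0]],[20,[14,0,-7],[0,0,0]],[20,[15,0,-6],[0,0,0]],[20,[15,0,-5],[0,0,0]],[20,[0,0,0],[0,0,0]]]'
python3 -c "
from h import *
ptr();to([0,0,0])"
```

```text
time: 21.28
position: [0.4975, 0.0511, 0.055]
tool_rot: [0.534, 0.467, -0.525, 0.47]
ft_force: [1.0, 0.9, -1.1]
grip_width: 0.027
angle 0.287 r 0.2105 to go up the u, down mm -7.6 -6.0 f [ 1.   0.9 -1.1] g 0.027039272960112774 t 21.275
t 21.27 pos [0.4975 0.0511 0.055 ] x [ 0.01  0.01 -1.  ] yaw -6.9 shift mm [  49. -488.  111.] f [ 1.   0.9 -1.1] g 0.027
```

```bash
python3 -m inch '[[20,[-7,0,2],[0,0,0]],[20,[0,0,0],[0,0,0]],[55,[0,0,0],[0,0,0]],[55,[0,0,0],[0,0,0]],[55,[0,0,0],[0,0,0]],[55,[0,0,0],[0,0,0]],[55,[0,0,0],[0,0,0]],[55,[-10,0,0],[0,0,0]],[55,[-30,0,0],[0,0,0]],[55,[-50,0,0],[0,0,0]],[55,[-50,0,0],[0,0,0]],[55,[0,0,0],[0,0,0]]]'
python3 - <<'E'
from h import *
to([0,0,0])
im=imaging.camera("side")
N=("ramp_knob","pointer_knob","puck_center","cork_block_center")
S={n:imaging.tip_of("side",n)[:1] for n in N}
save("top","t9.png")
for n in N:
    b=imaging.tip_of("top",n)[:1];print(n,[(r["pixel"],r["confidence"]) for r in S[n]+b])
    if S[n] and b:
        P,g=tri(S[n][0]["pixel"],b[0]["pixel"]);print("   ",P.round(3),g.round(4))
for th in(.25,.325,.4):
    print(th,"ptr expected px",proj("side",np.array([.47,-.149,.05])+np.array([.131*np.cos(th),.991*np.cos(th),np.sin(th)])*.205))
cv2.imwrite("pics/z.png",cv2.resize(np.clip(im[80:310,190:470,::-1]*2.,0,255).astype(np.uint8),(700,575)))
E
```

```text
time: 22.78
position: [0.495, 0.047, 0.2093]
tool_rot: [0.533, 0.467, -0.525, 0.471]
ft_force: [0.4, -0.3, -0.4]
grip_width: 0.0548
t 22.77 pos [0.495  0.047  0.2093] x [ 0.01  0.   -1.  ] yaw -6.9 shift mm [ 203. -488.  107.] f [ 0.4 -0.3 -0.4] g 0.0548
ramp_knob [([252.8, 173.4], 0.95), ([272.7, 139.7], 0.6)]
    [0.652 0.105 0.149] 0.0069
pointer_knob [([347.2, 208.8], 0.98), ([331.9, 130.1], 0.54)]
    [ 0.628 -0.027  0.043] 0.1381
puck_center [([367.0, 170.6], 0.49), ([414.1, 183.4], 0.64)]
    [ 0.584 -0.149  0.066] 0.0087
cork_block_center [([290.8, 155.5], 0.72), ([334.5, 128.8], 0.8)]
    [ 0.67  -0.003  0.133] 0.0002
0.25 ptr expected px [344.6 217.4]
0.325 ptr expected px [346.8 209.4]
0.4 ptr expected px [349.4 201.3]
```

View pics/z.png

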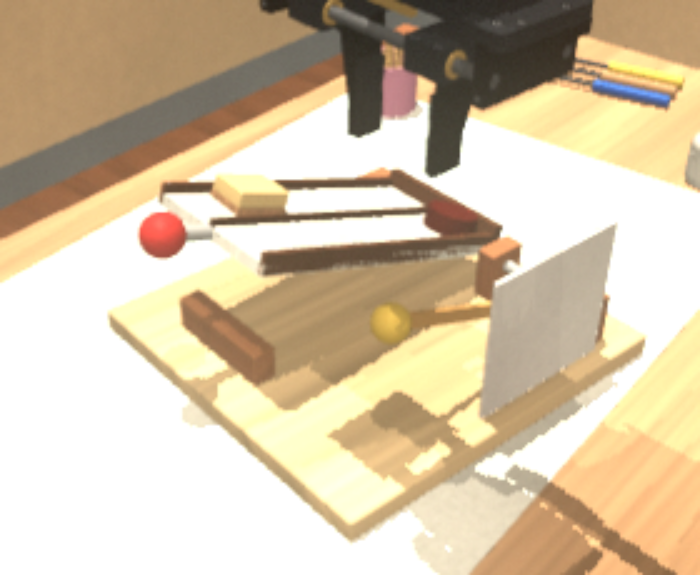

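The yellow knob sits at (347,209) in the side view, against (346.8,209.4) expected for 0.325 rad. The puck is at the lip, the block is still up, and the gripper is clear. Handing in.

```bash
python3 -c "
from rig import robot
print(robot.hand_in())"
```

```text
the job is handed in; nothing more can be done
None
```

The job is handed in, and the last checks agree with the goal; the hand-in itself reported no verdict. I lifted the ramp by its red knob in steps of about 0.04 rad. The puck slipped at about 0.325 rad and slid to the lip while the cork-soled block stayed up, so I left the ramp there. I then gripped the yellow knob, swung the pointer down to match and let go, finishing with the gripper clear at about 23 s.

**Last checks:**
- **Ramp:** the red knob triangulates at about 0.149 m high, which fits 0.325 rad.
- **Pointer:** the yellow knob is at side-view pixel (347,209), against (346.8,209.4) expected for 0.325 rad, so the pointer is within a few hundredths of a radian of the ramp.
- **Puck and block:** the pictures show the puck at the lip and the block in its upper place. Neither was touched as far as the pictures and wrist force show.

**What disagreed:**
- **Tool height:** the fingertips were about 37 mm higher than the reported tool pose, so my first close shut above the red knob without moving it. I corrected for that from the pictures.
- **Last detections:** the top camera's final find of the yellow knob was false because the arm hid it, so the pointer angle rests on the side view and the grip position. The puck's two-camera match was also about 9 mm off because the ramp's rail hid part of it.

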